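# Return the sugar jar to the condiment carousel and hold it turned to the front

### The job

Put the square sugar jar, upright and fully down, into the empty square well of the condiment carousel without dropping it. Then turn the carousel until that jar faces straight to the front, towards the spoon dish, and keep the carousel still there by its handle: finish while still gripping the handle. Leave the other jars standing in their wells and everything else on the table where it is.

Things in the scene. Friction and masses are not known exactly. Their poses are not given: they have to be found in the camera images.
- sugar_jar: Loose square ceramic sugar jar with brush strokes and a wooden lid, upright on the table left of the carousel; the only square jar. Body 46 x 46 mm from 5 to 66 mm above its underside, foot 42 x 42 x 5 mm, lid to 72 mm, round knob 16 mm across to 84 mm. About 0.2 kg. Origin: centre of its underside; x and y square to its sides, z up. All four sides are alike.
- board: Fixed wooden board that carries the carousel: a disc 250 mm across and 18 mm thick round the carousel's axis, with a tongue 180 mm wide that ends 205 mm from the axis, at the front. Origin: on the carousel's axis, at table height; its x axis points to the FRONT, to the middle of the spoon dish; z up.
- spoon_dish (a point): Middle of the white spoon dish (55 x 165 mm, long across the board) at the board's front end, 166 mm from the carousel's axis along the board's x, at the height of its rim, 30 mm above the table. The front is the direction from the carousel's axis to this point.
- turntable: The carousel's disc, 244 mm across, 16 mm thick; turns freely either way without stops, light friction (0.02 N m). Origin: on its axis, at its underside, 26 mm above the table; x points to the square well, z up. Five wells (steel collars 14 mm high) centred 85 mm from the axis: square at 0 deg, round (inside 54 mm) at 72, 144, 288 with round jars, at 216 empty (anticlockwise from above).
- square_well (a point): Centre of the square well, on the disc's top face (the well's floor), 42 mm above the table. Inside 51 x 51 mm, walls 14 mm high, sides along and across the disc's radius (square to the turntable's x and y axes).
- carousel_handle: Wooden bar handle on the carousel's centre post (12 mm thick); it turns with the disc. 16 mm thick along the turntable's x, 66 mm long along the turntable's y, 30 mm high. Origin: centre of the bar, on the axis, 164 mm above the table (bar from 149 to 179 mm); axes parallel to the turntable's.
- round_jar1: Loose round white jar, 47 mm across, 62 mm high with its lid, in a round well of the carousel (origin: centre of its underside). Leave it in its well.
- round_jar2: Loose round white jar, 47 mm across, 66 mm high with its lid, in a round well of the carousel (origin: centre of its underside). Leave it in its well.
- round_jar3: Loose round white jar, 47 mm across, 58 mm high with its lid, in a round well of the carousel (origin: centre of its underside). Leave it in its well.
- spare_jar: Loose round white jar, 47 mm across, 66 mm high, standing on the table beyond the square jar (origin: centre of its underside). Leave it alone.
- teaspoon: Loose steel teaspoon 112 mm long lying in the spoon dish (origin: near its middle, underside). Leave it alone.
- cup_a: Loose handmade white cup, 90 mm across the rim, 68 mm high, left on the table (origin: centre of its underside). Leave it alone.
- cup_b: Loose handmade white cup, 90 mm across the rim, 68 mm high, right of the carousel (origin: centre of its underside). Leave it alone.
- milk_jug: Loose steel milk jug, 76 mm across, 85 mm high (origin: centre of its underside). Leave it alone.
- tumbler: Loose clear glass tumbler, 68 mm across, 90 mm high, between the robot and the jars (origin: centre of its underside). Leave it alone.
- napkin_holder: Loose wooden napkin holder, 110 x 140 mm, 98 mm high (origin: centre of its underside). Leave it alone.
Not all that is in view belongs to the job. What is shaped like the sugar_jar but turquoise or yellow is not meant. What is shaped like the round_jar2 but green is not meant.

How it is judged:
By the outcome, as a careful person would: the job done as asked, in the order asked, and still so for the second after the job is handed in, while the arm keeps its last pose, push and grip.
It also fails if it takes over 67 s, if anything falls off the work surface, if the arm or the gripper's body presses on something with over 40 N, if the wrist force passes 120 N, or if a joint passes its speed limit or range.

### The arm

A 6-joint arm with a two-finger parallel gripper is mounted at the origin on the work surface. World frame = base frame: x ahead of the robot, y to its left, z up, the work surface at z = 0. Lengths are in m, angles in rad, forces in N, time in s.
With the tool pointing down it reaches from about 0.35 to 0.85 m from the base axis. Payload 8.1 kg.
Tool frame: the origin (TCP) lies at the very end of the fingers, on their centre line; the grasp point (between the pads) lies 19 mm behind it; z points along the fingers, y is the line along which they close (so a half turn about z gives the same grasp; the last joint's range is limited). The gripper opens to 85 mm and grips with 20 to 120 N. Pads are 22 mm wide; open, the fingers measure 114 mm over their backs; the gripper's body (76 mm by 85 mm) begins 54 mm behind the grasp point. The pads swing forward as they close: fully open they stand 13 mm farther back than shut.
Start: joints at [1.08, 0.13, 1.488, -0, 1.523, -0.085], TCP at [0.237, 0.551, 0.231] pointing down, gripper open.
Joint ranges: [-2.96, 2.96], [-0.89, 2.26], [0.02, 2.5], [-1.34, 4.48], [0, 2.73], [-2.66, 2.66]. Speed limits (rad/s): [2.39, 2.39, 2.79, 3.14, 3.14, 3.14].

### API

Orientations are given as a unit quaternion [w, x, y, z].
In Python, from cell import observe, snapshot, camera_info, job_done gives the robot as it stands.
- The arm moves only by the shell command python3 -m jog 'ROWS'. ROWS is JSON, a list that holds one entry, the list of rows, each a list of 5 numbers: the finger opening in mm, from 0 to 85.4, then the shift along the world's x, y, z in mm, then the turn about the world's z in rad. A call has 1 to 20 rows; each row shifts and turns the commanded pose from where the row before left it; what a row does not reach is not made up. A row lasts 1/10 s, in which the tool goes at most 50 mm and 8.59 degrees, less where a joint would pass 70% of its speed; a pose out of reach is approached as far as the arm can. A call is refused whole if a number of a shift passes 50 or a number of a turn 0.15, either way. A call with a gripper value outside its range is refused whole. The fingers move at their own pace and stop on an object; the grip force is fixed at half the most. Time passes only in rows, so rows that do not move let the fingers close. It gives the time, the measured TCP pose, the force, the opening and the grip force at its end, in the units of the state.
- observe(): the state, without advancing time (a new reading comes with each control period).
- snapshot(name): name is "scene" or "top" or "wrist"; returns the picture (384x512x3 uint8, blue, green, red); there is no depth.
- camera_info(name): a dict with "fx", "fy", "cx", "cy" (pixels), "dist_coeffs" ([k1, k2, p1, p2, k3] as OpenCV has them; the pictures are not rectified), "rvec" (rotation vector, rad) and "tvec" (3), from world to camera coordinates, as OpenCV has them; the wrist camera has in their place "T_tool_cam" (4x4, takes a point from camera to tool coordinates, whose origin is the TCP and whose axes are the flange's). Camera axes: x right, y down, z forward; pixel columns grow to the right and rows downward; lengths in m; the calibration is good to about 2 mm. A picture is of the moment at which its call begins: read the wrist's pose just before it. camera_info takes no time and is no camera call.
- job_done(): hands the job in; it is judged then, once.
The state is a dict: "t": time; "joints": joint angles; "qvel": joint speeds; "joint_torque": joint torques, N m; "tcp_pos": TCP position; "tcp_rot": TCP orientation; "force": force on the tool from outside, world axes, zero at the start; "torque": the same for the moment, N m; "grip_width": finger opening in m; "finger_force": force on a finger pad.
Only numpy, scipy, OpenCV 4.12 (cv2) and the standard library are available. Lean on these libraries where they do the work, as an engineer would, in place of code of your own. Each camera call takes 0.05 s, during which the arm holds its last target. There are 200 camera calls.

## Working session

There is one attempt and no reset: what is moved stays moved. The work goes in short steps, Python scripts to look and compute and a shell command to move; the robot and the scene stay as the last step left them, time stands still between calls to the robot, and variables do not carry over. Pictures are saved under pics/ and viewed, at most 10 in all, crops included, and the job is handed in when it is done.

```bash
mkdir -p pics; ls
cat > h.py <<'E'
import numpy as np, cv2
from cell import observe, snapshot, camera_info
from scipy.spatial.transform import Rotation as R
def cam(name, st=None):
    c=camera_info(name); K=np.array([[c['fx'],0,c['cx']],[0,c['fy'],c['cy']],[0,0,1]]); d=np.array(c['dist_coeffs'])
    if 'rvec' in c:
        Rm=cv2.Rodrigues(np.array(c['rvec'],float))[0]; t=np.array(c['tvec'],float).ravel()
    else:
        q=st['tcp_rot']; T=np.eye(4); T[:3,:3]=R.from_quat([q[1],q[2],q[3],q[0]]).as_matrix(); T[:3,3]=st['tcp_pos']
        W=np.linalg.inv(T@np.array(c['T_tool_cam'])); Rm=W[:3,:3]; t=W[:3,3]
    return K,d,Rm,t
def ray(c,uv):
    K,d,Rm,t=c
    p=cv2.undistortPoints(np.array(uv,float).reshape(-1,1,2),K,d).reshape(-1,2)
    v=np.c_[p,np.ones(len(p))]@Rm
    return -Rm.T@t, v
def onz(c,uv,z):
    o,v=ray(c,uv); return o+v*((z-o[2])/v[:,2])[:,None]
def proj(c,P):
    K,d,Rm,t=c
    return cv2.projectPoints(np.array(P,float).reshape(-1,1,3),cv2.Rodrigues(Rm)[0],t,K,d)[0].reshape(-1,2)
def tri(ca,a,cb,b):
    o1,v1=ray(ca,[a]);o2,v2=ray(cb,[b]);v1=v1[0];v2=v2[0]
    s=np.linalg.lstsq(np.c_[v1,-v2],o2-o1,rcond=None)[0]
    p,q=o1+s[0]*v1,o2+s[1]*v2
    return (p+q)/2,np.linalg.norm(p-q)
E
python3 - <<'E'
from h import *
st=observe(); print(st['t'],st['tcp_pos'],st['tcp_rot'],st['grip_width'])
for n in ['scene','top','wrist']:
    im=snapshot(n); cv2.imwrite(f'pics/{n}0.png',im)
    c=cam(n,st); print(n,(-c[2].T@c[3]).round(3),c[2][2].round(2),c[0][0,0])
a=[cv2.imread(f'pics/{n}0.png') for n in ['scene','top']]
cv2.imwrite('pics/w.png',cv2.resize(a[0],(800,600)))
cv2.imwrite('pics/t.png',cv2.resize(a[1],(800,600)))
E
```

```text
pics
0.0 [0.2365839  0.55079616 0.23025071] [-2.57004525e-04  2.01532084e-01  9.79481485e-01 -8.79638831e-04] 0.08538274629812939
scene [ 1.721 -0.205  0.864] [-0.83  0.13 -0.54] 438.905562486267
top [0.463 0.004 1.572] [ 0.08 -0.01 -1.  ] 390.47964593831296
wrist [0.176 0.576 0.372] [ 0.24 -0.1  -0.97] 285.32684459945295
```

View pics/w.png

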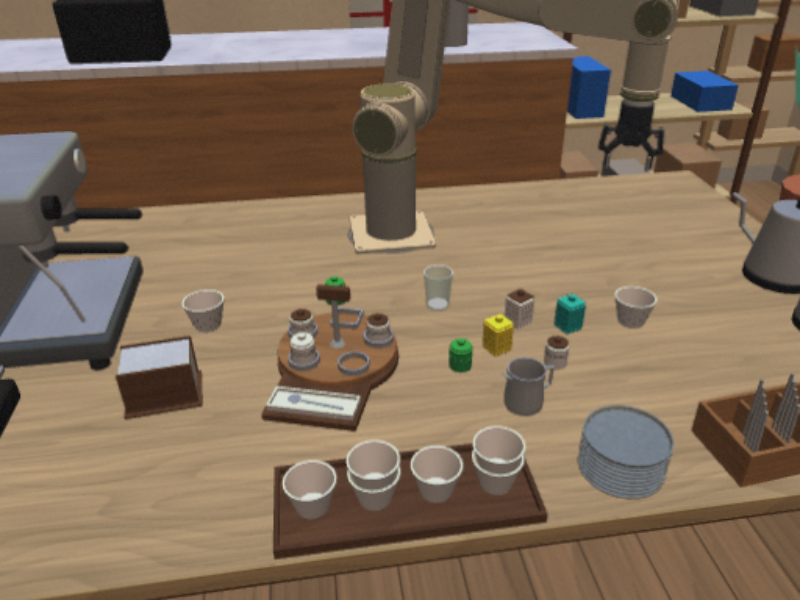

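View pics/t.png

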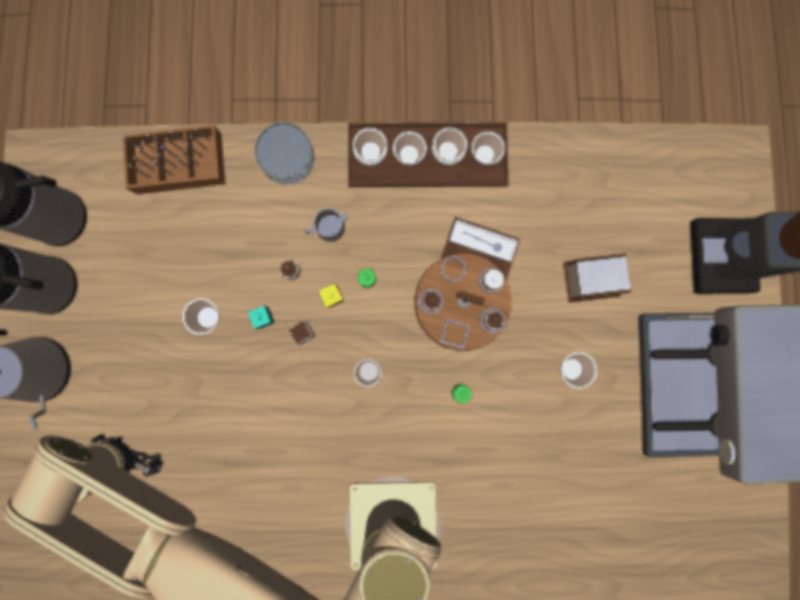

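The scene shows three square jars: wooden-lidded at scene (519,307) / top (302,332), yellow at top (331,295), and turquoise at top (260,318), all in 800x600 pixels. The wooden-lidded white one fits the description. The empty square well is at top (455,334), the handle at (468,299) and the dish at (484,240). I'll get estimates and a confirming crop.

Run:
```python
from h import *
s=1.5625
ct=cam('top'); cs=cam('scene')
T={'lid':((302,332),.08),'well':((455,334),.05),'handle':((470,299),.179),'post':((463,300),.042),'dish':((484,240),.03),'yellow':((331,295),.07),'turq':((260,318),.07),'spare':((290,269),.066),'tumbler':((368,373),.08),'greenN':((462,394),.06)}
for k,(p,z) in T.items(): print(k,onz(ct,np.array(p)/s,z).round(3))
print('lid tri',tri(ct,np.array((302,331))/s,cs,np.array((519.5,295))/s))
print('handle tri',tri(ct,np.array((470,299))/s,cs,np.array((333,290))/s))
im=cv2.imread('pics/scene0.png')[165:255,270:400]
cv2.imwrite('pics/crop.png',cv2.resize(im,None,fx=6,fy=6,interpolation=cv2.INTER_CUBIC))
st=observe(); q=st['tcp_rot']; print('tool axes',R.from_quat([*q[1:],q[0]]).as_matrix().round(3)); print(camera_info('wrist')['T_tool_cam'])
```

```text
lid [[0.487 0.216 0.08 ]]
well [[ 0.479 -0.161  0.05 ]]
handle [[ 0.557 -0.183  0.179]]
post [[ 0.564 -0.184  0.042]]
dish [[ 0.719 -0.242  0.03 ]]
yellow [[0.578 0.146 0.07 ]]
turq [[0.522 0.321 0.07 ]]
spare [[0.644 0.248 0.066]]
tumbler [[0.386 0.056 0.08 ]]
greenN [[ 0.331 -0.175  0.06 ]]
lid tri (array([0.49002569, 0.21966091, 0.07047241]), np.float64(0.004530625096740911))
handle tri (array([ 0.55827357, -0.1844651 ,  0.16527186]), np.float64(0.0005977616824927469))
tool axes [[-0.919  0.395 -0.001]
 [ 0.395  0.919 -0.001]
 [ 0.    -0.001 -1.   ]]
[[-6.13474903e-04 -9.65320494e-01 -2.61066980e-01  6.53570985e-02]
 [ 9.99999513e-01 -7.93917570e-04  5.85712894e-04 -8.49261980e-04]
 [-7.72666323e-04 -2.61066493e-01  9.65320511e-01 -1.41606704e-01]
 [ 0.00000000e+00  0.00000000e+00  0.00000000e+00  1.00000000e+00]]
```

View pics/crop.png

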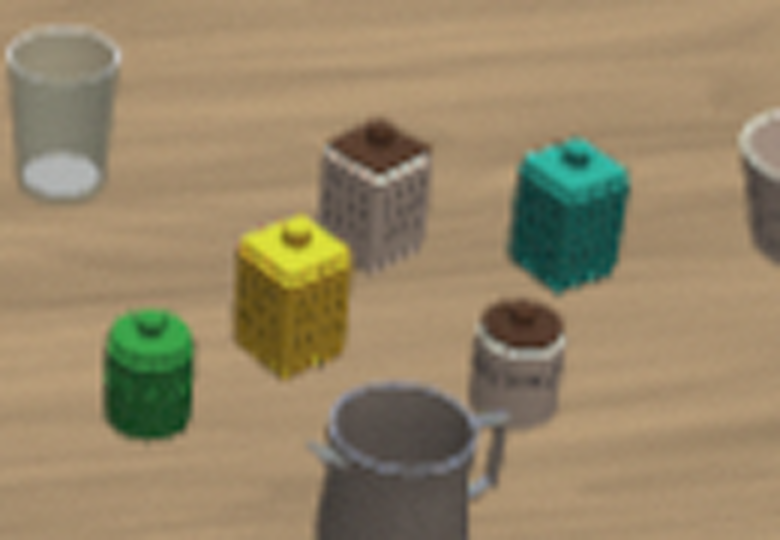

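The crop confirms it: the white brush-stroked square jar with the wooden lid, at crop (375,200), lies between the yellow (295,295) and turquoise (570,215) lookalikes. I'll fly the wrist camera over it.

```bash
python3 -m jog '[[[85,30,-40,0,0],[85,30,-40,0,0],[85,30,-40,0,0],[85,30,-40,0,0],[85,30,-40,0,0],[85,30,-40,0,0],[85,20,-30,0,0],[85,0,0,0,0],[85,0,0,0,0]]]'
python3 - <<'E'
from h import *
st=observe(); im=snapshot('wrist'); cv2.imwrite('pics/j1.png',im); np.save('j1.npy',st,allow_pickle=True)
print(st['t'],st['tcp_pos'])
E
python3 -m jog '[[[85,30,-40,0,0],[85,30,-30,0,0],[85,0,0,0,0],[85,0,0,0,0]]]'
python3 - <<'E'
from h import *
st=observe(); im=snapshot('wrist'); cv2.imwrite('pics/j2.png',im); np.save('j2.npy',st,allow_pickle=True)
print(st['t'],st['tcp_pos'])
a=np.hstack([cv2.imread('pics/j1.png'),im]); cv2.imwrite('pics/jj.png',cv2.resize(a,(800,300)))
E
```

```text
t: 1.05
tcp_pos: [0.437, 0.2807, 0.231]
tcp_rot: [-0.0, 0.203, 0.979, -0.0]
force: [-1.0, 0.1, 0.3]
grip_width: 0.085
finger_force: 0.0
1.05 [0.43695836 0.28071197 0.23101309]
t: 1.5
tcp_pos: [0.4965, 0.2121, 0.2309]
tcp_rot: [-0.001, 0.201, 0.979, 0.0]
force: [-0.5, 0.2, -0.3]
grip_width: 0.0854
finger_force: 0.0
1.5 [0.4964538  0.2120876  0.23094934]
```

View pics/jj.png

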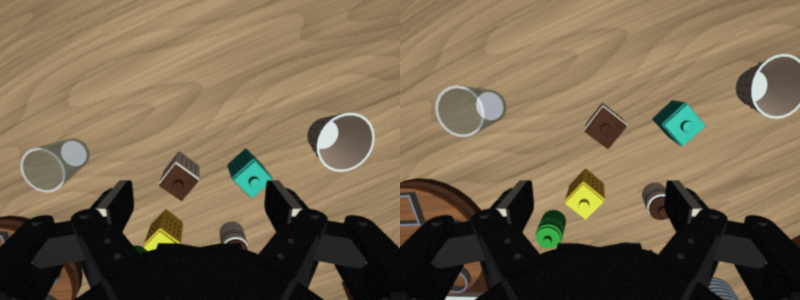

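Both wrist views show the brown lid: at (180,180) in the left half and (605,125) in the right half of the 800x300 pair, with the turquoise jar right of it and the yellow one below. Next I segment the lid and triangulate.

Run:
```python
from h import *
res=[]
for n,g in (('j1',(230,232)),('j2',(264,160))):
    im=cv2.imread(f'pics/{n}.png'); st=np.load(n+'.npy',allow_pickle=True).item(); c=cam('wrist',st)
    hsv=cv2.cvtColor(im,cv2.COLOR_BGR2HSV); print(hsv[g[1]+5,g[0]-10],hsv[g[1]-80,g[0]])
    b=cv2.cvtColor(im,cv2.COLOR_BGR2Lab)[g[1]-8:g[1]+8,g[0]-8:g[0]+8].reshape(-1,3); m0=np.median(b,0)
    d=np.linalg.norm(cv2.cvtColor(im,cv2.COLOR_BGR2Lab).astype(float)-m0,axis=2)
    m=(d<22).astype(np.uint8); m=cv2.morphologyEx(m,cv2.MORPH_CLOSE,np.ones((3,3))); 
    cs=[k for k in cv2.findContours(m,0,1)[0] if cv2.pointPolygonTest(k,g,False)>=0]
    k=max(cs,key=cv2.contourArea); r=cv2.minAreaRect(k); print(n,cv2.contourArea(k),r)
    res.append((c,r[0],cv2.boxPoints(r)))
P,e=tri(res[0][0],res[0][1],res[1][0],res[1][1]); print('lid',P,e)
for z in (.066,.072):
  for c,_,bx in res:
    w=onz(c,bx,z); ed=np.diff(np.r_[w,w[:1]],axis=0)
    print(z,w.mean(0).round(4),np.linalg.norm(ed,axis=1).round(4),(np.degrees(np.arctan2(ed[:,1],ed[:,0]))%90).round(1))
st=observe(); q=st['tcp_rot']; print('tool y ang',np.degrees(np.arctan2(*R.from_quat([*q[1:],q[0]]).as_matrix()[[1,0],[1,1]])), st['joints'])
```

```text
[ 10 147  64] [ 17  92 164]
j1 1116.0 ((228.3400115966797, 233.8800048828125), (35.599998474121094, 34.20000076293945), 36.869895935058594)
[ 11 146  75] [ 18  91 157]
j2 1371.5 ((262.75, 164.25), (38.327430725097656, 37.8889045715332), 37.87498474121094)
lid [0.49087987 0.22350093 0.06756969] 3.889362564246491e-05
0.066 [0.4919 0.2229 0.066 ] [0.0422 0.0417 0.0433 0.043 ] [30.1 27.5 31.9 26.3]
0.066 [0.4915 0.2233 0.066 ] [0.0411 0.0416 0.042  0.0427] [28.7 29.2 30.3 28. ]
0.072 [0.4896 0.2245 0.072 ] [0.0414 0.0409 0.0424 0.0422] [30.1 27.5 31.9 26.3]
0.072 [0.4904 0.2236 0.072 ] [0.0403 0.0408 0.0412 0.0419] [28.7 29.2 30.3 28. ]
tool y ang 66.81158376612856 [ 3.09392103e-01 -3.19301219e-02  1.65643914e+00  7.02099662e-04
  1.51789488e+00 -8.56727420e-01]
```

```bash
cat > snap.py <<'E'
import sys
from h import *
n=sys.argv[1]; st=observe(); im=snapshot('wrist'); cv2.imwrite(f'pics/{n}.png',im); np.save(n+'.npy',st,allow_pickle=True)
E
python3 -m jog '[[[85,-4,-42,0,0],[85,-4,-42,0,0],[85,-4,-42,0,0],[85,-4,-42,0,0],[85,-4,-42,0,0],[85,-4,-42,0,0],[85,-4,-42,0,0],[85,-4,-42,0,0],[85,-4,-36,0,0],[85,0,0,0,0],[85,0,0,0,0]]]'
python3 snap.py c1
python3 -m jog '[[[85,40,-10,0,0],[85,30,-10,0,0],[85,0,0,0,0],[85,0,0,0,0]]]'
python3 snap.py c2
python3 -m jog '[[[85,40,-10,0,0],[85,40,-10,0,0],[85,40,-10,0,0],[85,40,-10,0,0],[85,10,-10,0,0],[85,0,0,0,0],[85,0,0,0,0]]]'
python3 snap.py c3
python3 - <<'E'
import cv2,numpy as np
a=[cv2.imread(f'pics/c{i}.png') for i in (1,2,3)]
o=np.vstack([np.hstack([a[0],a[1]]),np.hstack([a[2],a[2]*0])]); cv2.imwrite('pics/cc.png',cv2.resize(o,(800,600)))
E
```

```text
t: 2.65
tcp_pos: [0.4609, -0.1596, 0.2312]
tcp_rot: [-0.0, 0.201, 0.979, 0.0]
force: [0.6, 0.5, 0.3]
grip_width: 0.0852
finger_force: 0.0
t: 3.1
tcp_pos: [0.5312, -0.1785, 0.2306]
tcp_rot: [-0.001, 0.2, 0.98, 0.0]
force: [-0.3, -0.2, 0.1]
grip_width: 0.0851
finger_force: 0.0
t: 3.85
tcp_pos: [0.7003, -0.2298, 0.2317]
tcp_rot: [-0.0, 0.201, 0.98, 0.0]
force: [-0.3, -0.1, 0.3]
grip_width: 0.085
finger_force: 0.0
```

View pics/cc.png

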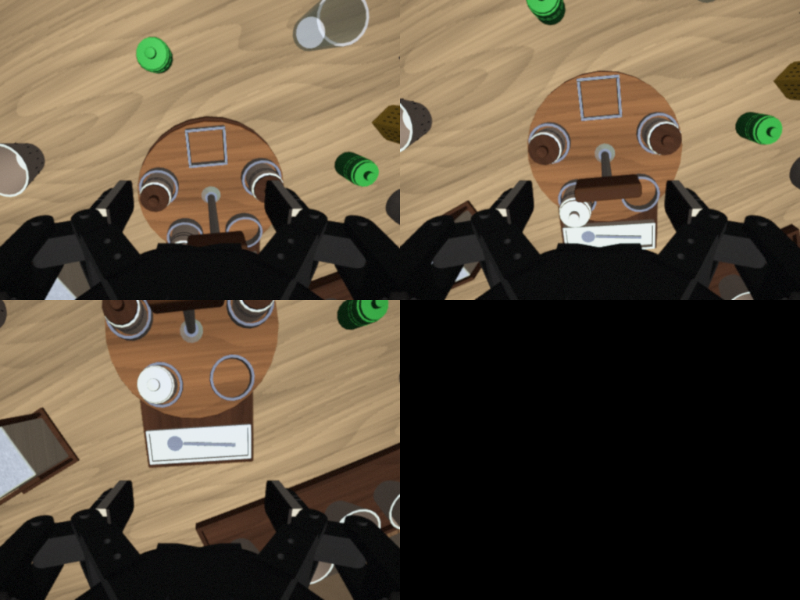

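View 1 (top left) shows the square collar at (206,146) and the post base at (211,195). View 2 (top right) shows the collar at (600,98) and the handle at (608,188). View 3 (bottom left) shows the dish at (200,445) and the post base at (191,330). Now I measure them.

Run:
```python
from h import *
def L(n): 
    st=np.load(n+'.npy',allow_pickle=True).item(); return cv2.imread(f'pics/{n}.png'),cam('wrist',st)
def comp(m,g,r):
    k=[k for k in cv2.findContours(m.astype(np.uint8),0,1)[0] if cv2.contourArea(k)>300 and np.hypot(*(k.reshape(-1,2).mean(0)-g))<r]
    return max(k,key=cv2.contourArea)
def quad(k,c,z,tag):
    h=cv2.convexHull(k); q=cv2.approxPolyN(h,4).reshape(-1,2).astype(float); b=cv2.boxPoints(cv2.minAreaRect(k))
    for nm,bx in (('approx',q),('rect',b)):
        w=onz(c,bx,z); ed=np.diff(np.r_[w,w[:1]],axis=0)
        print(tag,nm,w.mean(0).round(4),np.linalg.norm(ed,axis=1).round(4),(np.degrees(np.arctan2(ed[:,1],ed[:,0]))%90).round(1))
    return b.mean(0)
cs=[]
for n,g in (('c1',(264,187)),('c2',(256,125))):
    im,c=L(n); hsv=cv2.cvtColor(im,cv2.COLOR_BGR2HSV)
    m=(hsv[...,1]<75); k=comp(m,g,15); print(n,cv2.contourArea(k),cv2.boundingRect(k))
    cs.append((c,quad(k,c,.056,n)))
print('collar tri',tri(cs[0][0],cs[0][1],cs[1][0],cs[1][1]))
im,c=L('c3'); hsv=cv2.cvtColor(im,cv2.COLOR_BGR2HSV)
k=comp((hsv[...,1]<60)&(hsv[...,2]>150),(256,186),25); print(cv2.boundingRect(k)); quad(k,c,.030,'dish')
# disc outline
for n in ('c1','c2','c3'):
    im,c=L(n); print('post',n,onz(c,[{'c1':(211*1.28,195*1.28),'c2':(204.5*1.28,153*1.28),'c3':(191*1.28,31*1.28)}[n]],.045).round(4))
# handle: dark brown in c2
im,c=L('c2'); lab=cv2.cvtColor(im,cv2.COLOR_BGR2Lab).astype(float)
m0=np.median(lab[236:244,262:300].reshape(-1,3),0); m=np.linalg.norm(lab-m0,axis=2)<18
m[:, :220]=0; k=comp(m,(266,241),25); print('handle px',cv2.minAreaRect(k)); quad(k,c,.179,'handle')
z=np.zeros((384,512),np.uint8); im2=im.copy(); cv2.drawContours(im2,[k],-1,(0,255,255),1); cv2.imwrite('pics/hd.png',im2)
```

```text
c1 2510.5 (236, 161, 56, 54)
c1 approx [ 0.4841 -0.1582  0.056 ] [0.0592 0.0601 0.0587 0.0609] [71.5 71.4 72.3 71.8]
c1 rect [ 0.4839 -0.1581  0.056 ] [0.0587 0.0604 0.0616 0.0606] [72.  73.6 72.2 70.9]
c2 2914.5 (226, 95, 59, 60)
c2 approx [ 0.4846 -0.1587  0.056 ] [0.0592 0.0594 0.0589 0.06  ] [72.3 72.  72.9 72.3]
c2 rect [ 0.4847 -0.1583  0.056 ] [0.059  0.0593 0.0616 0.0595] [72.  73.6 72.3 71.1]
collar tri (array([ 0.48435557, -0.15816839,  0.05169477]), np.float64(2.4956698197003894e-05))
(187, 159, 135, 52)
dish approx [ 0.7215 -0.2395  0.03  ] [0.1658 0.0559 0.1654 0.0563] [70.4 69.7 70.6 70.2]
dish rect [ 0.722  -0.2398  0.03  ] [0.1639 0.0561 0.1708 0.0566] [70.5 73.8 70.6 66.8]
post c1 [[ 0.5643 -0.1831  0.045 ]]
post c2 [[ 0.5644 -0.1839  0.045 ]]
post c3 [[ 0.5674 -0.1849  0.045 ]]
handle px ((264.4979553222656, 248.80506896972656), (27.463165283203125, 88.49512481689453), 85.8150863647461)
handle approx [ 0.5632 -0.1868  0.179 ] [0.0486 0.0463 0.0891 0.0155] [79.7 42.6 71.5 69.9]
handle rect [ 0.5653 -0.1858  0.179 ] [0.0652 0.0227 0.0672 0.0228] [71.4 73.8 71.5 68.7]
```

```bash
python3 -m jog '[[[85,-19,41,0,-0.06],[85,-19,41,0,-0.06],[85,-19,41,0,-0.06],[85,-19,41,0,-0.06],[85,-19,41,0,-0.06],[85,-19,41,0,-0.06],[85,-19,41,0,-0.06],[85,-19,41,0,-0.06],[85,-19,41,0,-0.06],[85,-19,41,0,-0.06],[85,-20,43,0,-0.06],[85,0,0,0,0],[85,0,0,0,0],[85,0,0,0,0]]]'
python3 - <<'E'
from h import *
st=observe(); q=st['tcp_rot']; print(st['tcp_pos'],'tool y ang',np.degrees(np.arctan2(*R.from_quat([*q[1:],q[0]]).as_matrix()[[1,0],[1,1]])))
E
```

```text
t: 5.3
tcp_pos: [0.4906, 0.2216, 0.2318]
tcp_rot: [0.001, 0.508, 0.861, 0.0]
force: [-0.5, -0.5, 0.2]
grip_width: 0.085
finger_force: 0.0
[0.49062115 0.22158851 0.23184479] tool y ang 28.955884539035626
```

```bash
python3 snap.py j3
python3 - <<'E'
from h import *
n='j3'; im=cv2.imread(f'pics/{n}.png'); st=np.load(n+'.npy',allow_pickle=True).item(); c=cam('wrist',st)
g=proj(c,[[.4905,.2238,.072]])[0]; gi=tuple(int(v) for v in g)
lab=cv2.cvtColor(im,cv2.COLOR_BGR2Lab); b=lab[gi[1]-8:gi[1]+8,gi[0]-8:gi[0]+8].reshape(-1,3)
m=(np.linalg.norm(lab.astype(float)-np.median(b,0),axis=2)<22).astype(np.uint8); m=cv2.morphologyEx(m,3,np.ones((3,3)))
k=max([k for k in cv2.findContours(m,0,1)[0] if cv2.pointPolygonTest(k,gi,False)>=0],key=cv2.contourArea)
r=cv2.minAreaRect(k); print(g,cv2.contourArea(k),r)
w=onz(c,cv2.boxPoints(r),.069); print(w.mean(0)); ed=np.diff(w,axis=0); print((np.degrees(np.arctan2(ed[:,1],ed[:,0]))%90).round(1))
E
python3 -m jog '[[[85,0,2,-40,0],[85,0,0,-45,0],[85,0,0,-45,0],[85,0,0,-40,0],[85,0,0,-25,0],[85,0,0,-12,0],[85,0,0,0,0],[85,0,0,0,0]]]'
```

```text
[255.41523918 171.36703463] 1313.5 ((255.5, 171.0), (36.0, 37.0), 90.0)
[0.49085403 0.22338305 0.069     ]
[28.9 29.9 28.9]
t: 6.15
tcp_pos: [0.4921, 0.2241, 0.0257]
tcp_rot: [0.001, 0.508, 0.861, 0.001]
force: [-0.5, -0.1, 0.3]
grip_width: 0.0849
finger_force: 0.0
```

Consistent. Close.

```bash
python3 -m jog '[[[30,-1,0,0,0],[30,0,0,0,0],[30,0,0,0,0],[30,0,0,0,0],[30,0,0,0,0],[30,0,0,0,0],[30,0,0,0,0],[30,0,0,0,0]]]'; python3 -m jog '[[[30,0,0,10,0],[30,0,0,20,0],[30,0,0,30,0],[30,0,0,40,0],[30,0,0,40,0],[30,0,0,30,0],[30,0,0,10,0],[30,0,0,0,0]]]'
```

```text
t: 6.95
tcp_pos: [0.4909, 0.2247, 0.0258]
tcp_rot: [0.001, 0.508, 0.861, 0.001]
force: [-1.3, -0.1, 6.9]
grip_width: 0.0452
finger_force: 62.2
t: 7.75
tcp_pos: [0.4907, 0.2246, 0.206]
tcp_rot: [0.001, 0.508, 0.861, 0.001]
force: [-0.4, -0.3, -1.7]
grip_width: 0.0453
finger_force: 61.6
```

```bash
python3 -m jog '[[[30,0,-15,0,0.04],[30,-1,-30,0,0.07],[30,-1,-35,0,0.07],[30,-1,-35,0,0.07],[30,-1,-35,0,0.07],[30,-1,-35,0,0.07],[30,-1,-35,0,0.07],[30,-1,-35,0,0.07],[30,0,-35,0,0.07],[30,0,-35,0,0.07],[30,0,-30,0,0.05],[30,0,-20,0,0.03],[30,0,-7,0,0],[30,0,0,0,0],[30,0,0,0,0],[30,0,0,0,0]]]'
python3 - <<'E'
from h import *
st=observe(); q=st['tcp_rot']; print(st['tcp_pos'],'tool y ang',np.degrees(np.arctan2(*R.from_quat([*q[1:],q[0]]).as_matrix()[[1,0],[1,1]])),st['grip_width'],st['finger_force'])
E
```

```text
t: 9.35
tcp_pos: [0.4827, -0.1565, 0.2038]
tcp_rot: [-0.0, 0.157, 0.988, 0.0]
force: [0.9, 0.5, -1.2]
grip_width: 0.0452
finger_force: 61.6
[ 0.48272    -0.15654945  0.20375325] tool y ang 71.94963592423971 0.04515856403133526 61.59394025802612
```

```bash
python3 -m jog '[[[30,0.6,-1.5,-20,0],[30,0,0,-35,0],[30,0,0,-30,0],[30,0,0,-20,0],[30,0,0,-10,0],[30,0,0,0,0],[30,0,0,0,0],[30,0,0,0,0]]]'
python3 snap.py p1
python3 - <<'E'
import cv2
im=cv2.imread('pics/p1.png')[80:320,120:440]; cv2.imwrite('pics/p1c.png',cv2.resize(im,(800,600),interpolation=2))
E
```

```text
t: 10.15
tcp_pos: [0.4847, -0.1596, 0.091]
tcp_rot: [0.001, 0.157, 0.988, -0.0]
force: [0.5, 0.5, -0.7]
grip_width: 0.0454
finger_force: 61.6
```

View pics/p1c.png

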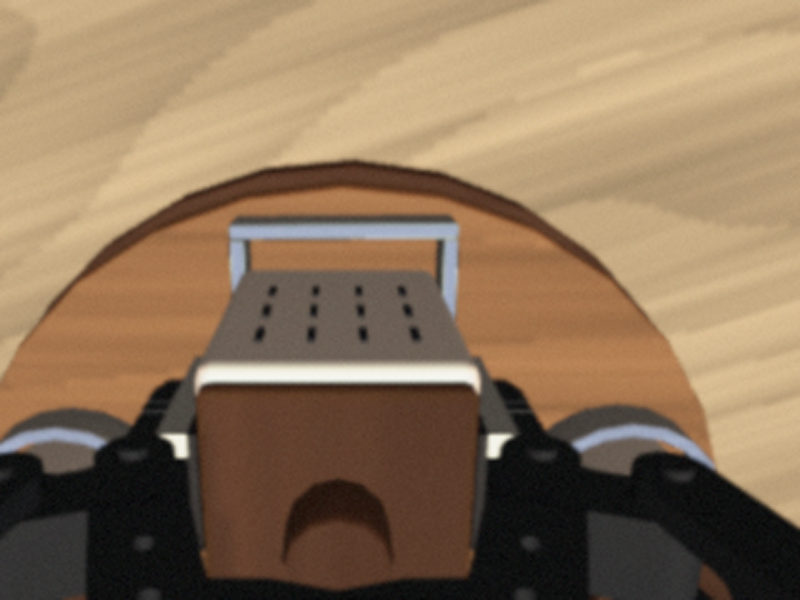

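The crop shows the jar above the well: the body's lower front edge runs from (240,270) to (434,270), and the near wall's inner edge runs from (247,240) to (440,240). I compare the two by casting rays.

Run:
```python
from h import *
st=np.load('p1.npy',allow_pickle=True).item(); c=cam('wrist',st); f=lambda u,v:(120+u*.4,80+v*.4)
print(st['tcp_pos'])
e=np.array([np.cos(np.radians(162)),np.sin(np.radians(162))]); t=np.array([np.cos(np.radians(72)),np.sin(np.radians(72))]); o=np.array([.4843,-.1584])
base=st['tcp_pos'][2]-.0258
for nm,p,z in (('bodyL',(240,270),base+.005),('bodyR',(434,270),base+.005),('topL',(197,365),base+.066),('topR',(479,365),base+.066),('wallL',(247,240),.056),('wallR',(440,240),.056),('outL',(231,220),.056),('outR',(459,220),.056)):
    w=onz(c,[f(*p)],z)[0]; d=w[:2]-o; print(nm,'rad %.1f tan %.1f'%(d@e*1e3,d@t*1e3))
d=st['tcp_pos'][:2]-o; print('tcp',d@e*1e3,d@t*1e3)
```

```text
[ 0.48466553 -0.15956394  0.09104481]
bodyL rad 20.8 tan -24.5
bodyR rad 20.7 tan 21.3
topL rad 22.4 tan -23.2
topR rad 22.3 tan 20.1
wallL rad 24.8 tan -24.4
wallR rad 24.7 tan 24.6
outL rad 30.0 tan -28.3
outR rad 29.8 tan 29.2
tcp -0.7073171160537823 -0.9940162045609621
```

```bash
python3 -m jog '[[[30,-0.4,1.8,0,0],[30,0,0,0,0],[30,0,0,-4,0],[30,0,0,-3,0],[30,0,0,-3,0],[30,0,0,0,0],[30,0,0,0,0]]]'; python3 -m jog '[[[30,0,0,-2,0],[30,0,0,-2,0],[30,0,0,-2,0],[30,0,0,0,0],[30,0,0,0,0]]]'
```

```text
t: 10.9
tcp_pos: [0.4829, -0.1574, 0.079]
tcp_rot: [-0.0, 0.157, 0.988, 0.0]
force: [-0.1, 0.4, -1.1]
grip_width: 0.0453
finger_force: 61.6
t: 11.4
tcp_pos: [0.483, -0.1573, 0.0732]
tcp_rot: [-0.0, 0.157, 0.988, 0.0]
force: [0.4, -0.7, -0.9]
grip_width: 0.0456
finger_force: 61.6
```

The base is about 8 mm inside the collar and there's no contact force. I keep going down.

```bash
python3 -m jog '[[[30,0,0,-2,0],[30,0,0,-1.5,0],[30,0,0,0,0],[30,0,0,0,0]]]'; python3 -m jog '[[[30,0,0,-1,0],[30,0,0,-0.5,0],[30,0,0,0,0],[30,0,0,0,0]]]'
```

```text
t: 11.8
tcp_pos: [0.483, -0.1574, 0.0697]
tcp_rot: [-0.0, 0.157, 0.988, 0.0]
force: [-1.0, 0.3, -1.4]
grip_width: 0.0452
finger_force: 61.6
t: 12.2
tcp_pos: [0.483, -0.1574, 0.0683]
tcp_rot: [-0.0, 0.157, 0.988, 0.0]
force: [-0.1, -0.5, -1.2]
grip_width: 0.0452
finger_force: 61.6
```

```bash
python3 -m jog '[[[30,0,0,-0.5,0],[30,0,0,0,0],[30,0,0,0,0]]]'; python3 -m jog '[[[30,0,0,-0.5,0],[30,0,0,0,0],[30,0,0,0,0]]]'
```

```text
t: 12.5
tcp_pos: [0.483, -0.1574, 0.0678]
tcp_rot: [0.0, 0.157, 0.988, -0.0]
force: [-0.2, 0.5, -1.6]
grip_width: 0.0454
finger_force: 61.8
t: 12.8
tcp_pos: [0.4831, -0.1574, 0.0678]
tcp_rot: [0.0, 0.157, 0.988, -0.0]
force: [-3.3, 1.4, 6.0]
grip_width: 0.0452
finger_force: 62.2
```

Contact is at floor height with 6 N upward, so the jar is seated. Release, rise and look.

```bash
python3 -m jog '[[[70,0,0,0,0],[70,0,0,0,0],[70,0,0,0,0],[70,0,0,0,0],[70,0,0,10,0],[70,0,0,20,0],[70,0,0,40,0],[70,0,0,40,0],[70,0,0,40,0],[70,-20,0,20,0],[70,0,0,0,0],[70,0,0,0,0]]]'
python3 snap.py d1
python3 - <<'E'
import cv2
im=cv2.imread('pics/d1.png'); cv2.imwrite('pics/d1c.png',cv2.resize(im,(800,600),interpolation=2))
E
```

```text
t: 14.0
tcp_pos: [0.4633, -0.1576, 0.2379]
tcp_rot: [0.001, 0.157, 0.988, -0.0]
force: [-0.5, 0.3, -0.6]
grip_width: 0.0701
finger_force: 0.0
```

View pics/d1c.png

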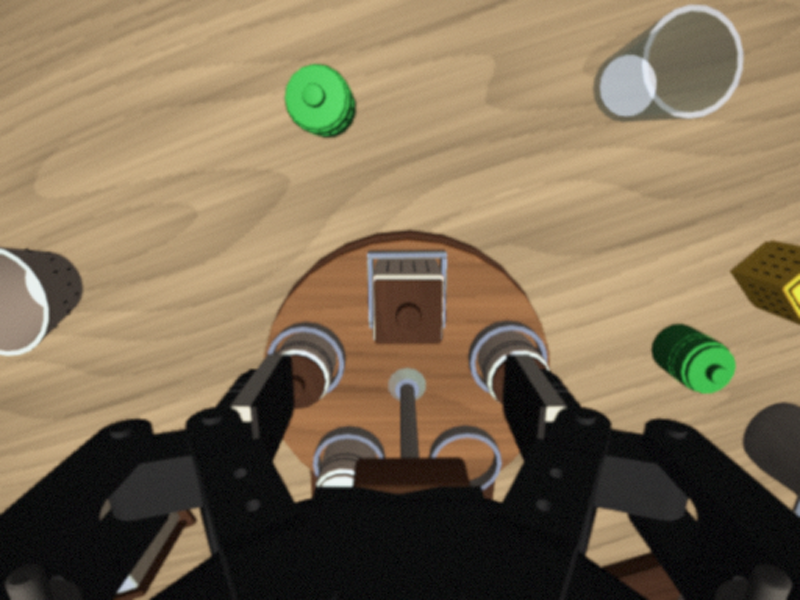

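The jar sits square and down in its collar at (408,310), with the neighbours in place. Next is the handle: turn -90° and move over it.

```bash
python3 -m jog '[[[60,8,-2,0,-0.13],[60,8,-2,0,-0.13],[60,8,-2,0,-0.13],[60,8,-2,0,-0.13],[60,8,-2,0,-0.13],[60,8,-2,0,-0.13],[60,8,-2,0,-0.13],[60,8,-2,0,-0.13],[60,8,-2,0,-0.13],[60,8,-2,0,-0.13],[60,11,-3,0,-0.13],[60,11,-4,0,-0.14],[60,0,0,0,0],[60,0,0,0,0],[60,0,0,0,0]]]'
python3 snap.py h1
python3 - <<'E'
from h import *
st=np.load('h1.npy',allow_pickle=True).item(); c=cam('wrist',st); q=st['tcp_rot']; print(st['tcp_pos'],'tool y ang',np.degrees(np.arctan2(*R.from_quat([*q[1:],q[0]]).as_matrix()[[1,0],[1,1]])),st['joints'][5])
im=cv2.imread('pics/h1.png'); print(proj(c,[[.5651,-.185,.179]]))
cv2.imwrite('pics/h1c.png',cv2.resize(im,(640,480)))
E
```

```text
t: 15.55
tcp_pos: [0.5644, -0.1841, 0.2363]
tcp_rot: [-0.001, 0.808, 0.589, -0.0]
force: [-0.3, -0.7, 0.0]
grip_width: 0.0598
finger_force: 0.0
[ 0.56441973 -0.18406783  0.23625909] tool y ang -17.855872040631787 -0.08996117294445434
[[255.18003144 203.9536377 ]]
```

View pics/h1c.png

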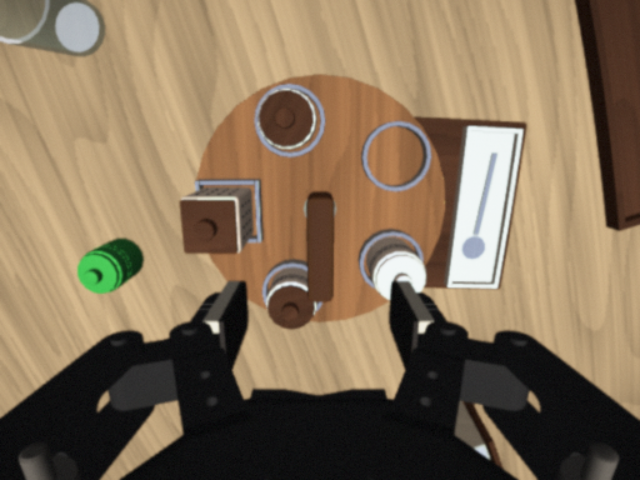

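The handle bar runs from (320,195) to (319,300), centred where predicted and parallel to the pads. The top/scene triangulation gave z≈0.165, which agrees. I descend and grip.

```bash
python3 -m jog '[[[60,0.5,-1,-20,0],[60,0,0,-30,0],[60,0,0,-25,0],[60,0,0,-15,0],[60,0,0,0,0],[60,0,0,0,0]]]'; python3 -m jog '[[[0,0,0,0,0],[0,0,0,0,0],[0,0,0,0,0],[0,0,0,0,0],[0,0,0,0,0],[0,0,0,0,0],[0,0,0,0,0],[0,0,0,0,0],[0,0,0,0,0],[0,0,0,0,0]]]'
```

```text
t: 16.2
tcp_pos: [0.5658, -0.1855, 0.1481]
tcp_rot: [0.0, 0.809, 0.588, 0.0]
force: [0.2, -0.5, 0.1]
grip_width: 0.0599
finger_force: 0.0
t: 17.2
tcp_pos: [0.5651, -0.1853, 0.1487]
tcp_rot: [-0.0, 0.809, 0.588, -0.0]
force: [-7.5, 3.2, 9.0]
grip_width: 0.0149
finger_force: 61.8
```

```bash
python3 -m jog '[[[0,0,0,0,0.03],[0,0,0,0,0.06],[0,0,0,0,0.08],[0,0,0,0,0.1],[0,0,0,0,0.1],[0,0,0,0,0.1],[0,0,0,0,0.1],[0,0,0,0,0.1],[0,0,0,0,0.1],[0,0,0,0,0.1],[0,0,0,0,0.1],[0,0,0,0,0.1],[0,0,0,0,0.1],[0,0,0,0,0.1],[0,0,0,0,0.1],[0,0,0,0,0.08],[0,0,0,0,0.06],[0,0,0,0,0.03],[0,0,0,0,0],[0,0,0,0,0]]]'
python3 - <<'E'
from h import *
st=observe(); q=st['tcp_rot']; print('tool y ang',np.degrees(np.arctan2(*R.from_quat([*q[1:],q[0]]).as_matrix()[[1,0],[1,1]])),st['joints'][5],st['torque'])
E
```

```text
t: 19.2
tcp_pos: [0.5674, -0.1842, 0.1487]
tcp_rot: [0.002, 0.171, 0.985, 0.001]
force: [5.9, 5.8, 1.9]
grip_width: 0.0151
finger_force: 60.8
tool y ang 70.25448422214647 -1.6281051467398653 [ 0.82459414 -0.58466168  0.03971199]
```

```bash
python3 -m jog '[[[60,0,0,0,0],[60,0,0,0,0],[60,0,0,0,0],[60,0,0,0,0],[60,0,0,20,0],[60,0,0,30,0],[60,0,0,10,-0.08],[60,0,0,0,-0.14],[60,0,0,0,-0.14],[60,0,0,0,-0.14],[60,0,0,0,-0.14],[60,0,0,0,-0.14],[60,0,0,0,-0.14],[60,0,0,0,-0.14],[60,0,0,0,-0.14],[60,0,0,0,-0.14],[60,0,0,0,-0.14]]]'; python3 -m jog '[[[60,0,0,0,-0.14],[60,0,0,0,-0.14],[60,0,0,0,-0.14],[60,0,0,0,-0.14],[60,0,0,0,-0.14],[60,0,0,0,-0.14],[60,0,0,0,-0.14],[60,0,0,0,-0.14],[60,0,0,0,-0.14],[60,0,0,0,-0.14],[60,0,0,0,-0.14],[60,0,0,0,-0.12],[60,0,0,0,0],[60,0,0,0,0]]]'; python3 snap.py h2
python3 - <<'E'
from h import *
st=np.load('h2.npy',allow_pickle=True).item(); c=cam('wrist',st); q=st['tcp_rot']; print(st['tcp_pos'],'tool y ang',np.degrees(np.arctan2(*R.from_quat([*q[1:],q[0]]).as_matrix()[[1,0],[1,1]])),st['joints'][5])
im=cv2.imread('pics/h2.png'); print(proj(c,[[.5651,-.185,.179]]))
cv2.imwrite('pics/h2c.png',cv2.resize(im,(640,480)))
E
```

```text
t: 20.9
tcp_pos: [0.5654, -0.1856, 0.2072]
tcp_rot: [-0.0, 0.793, 0.609, -0.0]
force: [-0.1, 0.1, 0.4]
grip_width: 0.0599
finger_force: 0.0
t: 22.3
tcp_pos: [0.5655, -0.1855, 0.2072]
tcp_rot: [0.0, 0.986, -0.17, -0.0]
force: [0.0, 0.9, -0.6]
grip_width: 0.0599
finger_force: 0.0
[ 0.56545808 -0.18550547  0.20723466] tool y ang -109.5249761823454 1.508460058624039
[[252.81160226 220.05961607]]
```

View pics/h2c.png

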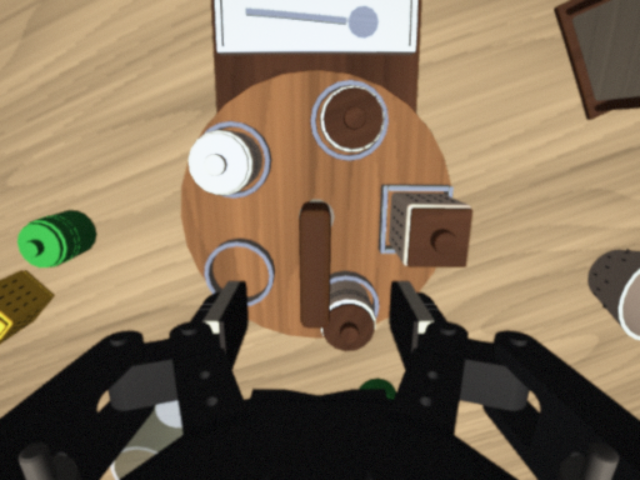

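The bar stands vertical at x≈315 with the jars all in their wells and the sugar jar at (437,232). I descend, grip and turn the rest.

```bash
python3 -m jog '[[[60,0,0,-20,0],[60,0,0,-25,0],[60,0,0,-14,0],[60,0,0,0,0],[0,0,0,0,0],[0,0,0,0,0],[0,0,0,0,0],[0,0,0,0,0],[0,0,0,0,0],[0,0,0,0,0],[0,0,0,0,0],[0,0,0,0,0],[0,0,0,0,0],[0,0,0,0,0]]]'; python3 -m jog '[[[0,0,0,0,0.03],[0,0,0,0,0.06],[0,0,0,0,0.08],[0,0,0,0,0.1],[0,0,0,0,0.1],[0,0,0,0,0.1],[0,0,0,0,0.1],[0,0,0,0,0.1],[0,0,0,0,0.1],[0,0,0,0,0.1],[0,0,0,0,0.1],[0,0,0,0,0.1],[0,0,0,0,0.1],[0,0,0,0,0.1],[0,0,0,0,0.1],[0,0,0,0,0.08],[0,0,0,0,0.06],[0,0,0,0,0.03],[0,0,0,0,0],[0,0,0,0,0]]]'; python3 snap.py f1
python3 - <<'E'
from h import *
st=np.load('f1.npy',allow_pickle=True).item(); c=cam('wrist',st); q=st['tcp_rot']; print(st['tcp_pos'],'tool y ang',np.degrees(np.arctan2(*R.from_quat([*q[1:],q[0]]).as_matrix()[[1,0],[1,1]])))
cv2.imwrite('pics/f1c.png',cv2.resize(cv2.imread('pics/f1.png'),(800,600),interpolation=2))
E
```

```text
t: 23.75
tcp_pos: [0.567, -0.1841, 0.1502]
tcp_rot: [-0.001, 0.985, -0.171, 0.002]
force: [1.7, 8.1, 3.9]
grip_width: 0.0148
finger_force: 61.3
t: 25.75
tcp_pos: [0.5662, -0.1821, 0.1501]
tcp_rot: [-0.002, 0.826, 0.564, 0.002]
force: [-5.5, 16.3, 8.8]
grip_width: 0.0151
finger_force: 62.1
[ 0.56618174 -0.18213791  0.15013246] tool y ang -21.362784449950038
```

View pics/f1c.png

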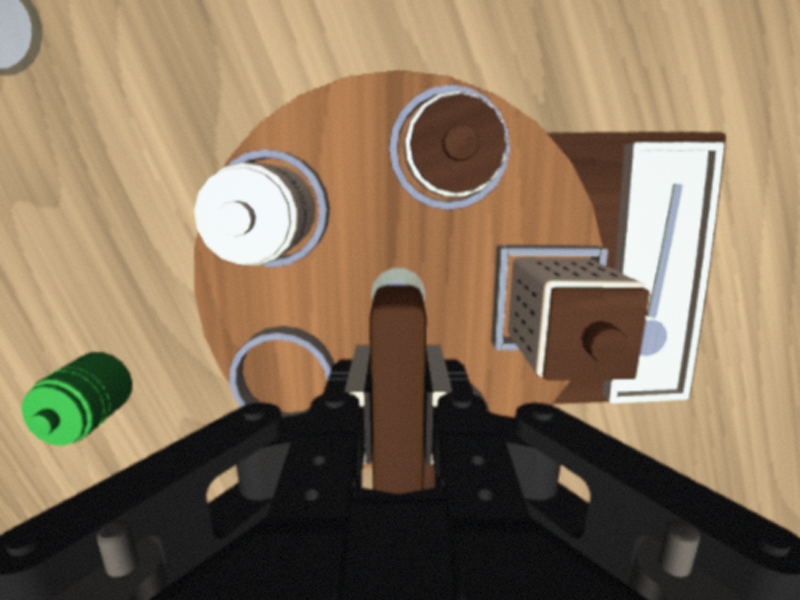

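The sugar jar is in its square collar at (550,300) next to the spoon dish at (665,270). The other jars stand in their wells, and the handle is gripped at (398,390). I measure the remaining angle.

Run:
```python
from h import *
st=np.load('f1.npy',allow_pickle=True).item(); c=cam('wrist',st); im=cv2.imread('pics/f1.png'); s=.64
hsv=cv2.cvtColor(im,cv2.COLOR_BGR2HSV).astype(int); low=hsv[...,1]<75
# collar left outer edge (row scans) and top outer edge (column scans)
Lp=[(480*s+np.argmax(low[r,int(480*s):int(530*s)]),r) for r in range(int(265*s),int(335*s))]
Tp=[(x,225*s+np.argmax(low[int(225*s):int(275*s),x])) for x in range(int(515*s),int(595*s))]
def edge(p,z):
    w=onz(c,p,z)[:,:2]; l=cv2.fitLine(w.astype(np.float32),cv2.DIST_HUBER,0,1e-4,1e-4).ravel(); return np.degrees(np.arctan2(l[1],l[0]))%180,l[2:]
a1,p1=edge(Lp,.056); a2,p2=edge(Tp,.056); print('collar left edge',a1,'-> front',a1-90,' top edge',a2,a2-180)
wh=(hsv[...,1]<60)&(hsv[...,2]>150)
# dish right outer edge rows, left outer edge
Rp=[];
for r in range(int(155*s),int(385*s)):
    xs=np.nonzero(wh[r,int(640*s):int(740*s)])[0]; Rp.append((640*s+xs[-1],r))
a3,p3=edge(Rp,.030); print('dish right edge',a3,'-> front',a3-90)
Dp=[(605*s+np.argmax(wh[r,int(605*s):int(660*s)]),r) for r in range(int(155*s),int(230*s))]
a4,_=edge(Dp,.030); print('dish left edge',a4,a4-90)
n=lambda a:np.array([np.cos(np.radians(a)),np.sin(np.radians(a))])
u1,u2=n(a1),n(a2)
t=np.linalg.solve(np.c_[u1,-u2],p2-p1); corner=p1+t[0]*u1; print('corner',corner)
d2=u2 if u2[0]>0 else -u2; d1=-u1 if u1[1]>0 else u1
ctr=corner+.0295*(d1+d2); ax=onz(c,[(398*s,283*s)],.045)[0,:2]
# side check
print('well ctr',ctr,'post(back edge)',ax)
for A in ([.5651,-.1847],[.5665,-.1835]):
    A=np.array(A); v=ctr-A; d=np.array([.7215,-.2395])-A; print(A,'well dir',np.degrees(np.arctan2(v[1],v[0])),np.linalg.norm(v),'dish dir',np.degrees(np.arctan2(d[1],d[0])),np.linalg.norm(d))
```

```text
collar left edge 68.734825 -> front -21.265175  top edge 157.40085 -22.599152
dish right edge 70.45682 -> front -19.543182
dish left edge 70.031746 -19.968254
corner [ 0.6273209  -0.17489183]
well ctr [ 0.6438565  -0.21371953] post(back edge) [ 0.56875723 -0.17743279]
[ 0.5651 -0.1847] well dir -20.227402344208862 0.08393285130234938 dish dir -19.30962559404333 0.16572265988693277
[ 0.5665 -0.1835] well dir -21.338233931930894 0.08304969676710476 dish dir -19.864297403410003 0.1648059464946578
```

```bash
python3 -m jog '[[[0,0,1,0,0.01],[0,0,1,0,0.01],[0,0,0,0,0.01],[0,0,0,0,0],[0,0,0,0,0],[0,0,0,0,0],[0,0,0,0,0],[0,0,0,0,0]]]'; python3 snap.py f2
python3 - <<'E'
from h import *
st=np.load('f2.npy',allow_pickle=True).item(); c=cam('wrist',st); im=cv2.imread('pics/f2.png'); s=.64
q=st['tcp_rot']; print('tool y ang',np.degrees(np.arctan2(*R.from_quat([*q[1:],q[0]]).as_matrix()[[1,0],[1,1]])))
hsv=cv2.cvtColor(im,cv2.COLOR_BGR2HSV).astype(int); low=hsv[...,1]<75; wh=(hsv[...,1]<60)&(hsv[...,2]>150)
Lp=[(480*s+np.argmax(low[r,int(480*s):int(530*s)]),r) for r in range(int(265*s),int(335*s))]
Tp=[(x,225*s+np.argmax(low[int(225*s):int(275*s),x])) for x in range(int(515*s),int(590*s))]
Rp=[(640*s+np.nonzero(wh[r,int(640*s):int(750*s)])[0][-1],r) for r in range(int(160*s),int(380*s))]
for p,z in ((Lp,.056),(Tp,.056),(Rp,.03)):
    w=onz(c,p,z)[:,:2]; l=cv2.fitLine(w.astype(np.float32),cv2.DIST_HUBER,0,1e-4,1e-4).ravel(); print(np.degrees(np.arctan2(l[1],l[0]))%90-90)
E
```

```text
t: 26.6
tcp_pos: [0.5662, -0.1821, 0.1502]
tcp_rot: [-0.0, 0.818, 0.576, 0.001]
force: [-3.4, 7.7, 6.6]
grip_width: 0.0149
finger_force: 61.8
tool y ang -19.707586492244435
-19.455673
-19.445076
-19.506035
```

Collar and dish directions agree to about 0.1°, the carousel is still and the handle is gripped, so I hand it in.

```bash
python3 -c "
from cell import job_done; print(job_done())"
```

```text
the job is handed in; nothing more can be done
None
```

The sugar jar stands fully down in the square well, the carousel is turned so the jar faces the spoon dish (square well and dish directions agree to about 0.1°), and the gripper still holds the handle; the job is handed in.

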